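# Snap the marker into its bench clip

### The job

Put the thick felt marker away in the spring clip on the bench: lay it level over the two forks of the clip, roughly centred lengthwise, and push it down from above past the sprung jaw until it sits fully home and the jaw has closed over it. Let go of it and leave it there.

Things in the scene. Friction and masses are not known exactly. Their poses are not given: they have to be found in the camera images.
- marker_mid (a point): Centre of the felt marker: a round pen 18 mm thick, 138 mm long, flat ends, about 20 g, lying flat (centre 9 mm above the bench). Much thicker than the pencil, and without the bare metal shank of the screwdriver; it may lie in any of their places. x runs along the pen; y and z turn with it as it rolls.
- clip_seat (a point): Where the marker's centre sits when home in the clip, 40 mm above the bench. y along the seated pen, z up, x from the fixed cheeks to the jaw. Two steel forks, 12 mm wide, at y = -45 and +45 mm on a fixed wooden base (84 x 136 x 8 mm). Cheek faces at x = -10. Between the forks 78 mm are open down to 17 mm above the bench, room for a gripper holding the pen's middle.
- clip_mouth (a point): Centre of the clip's flared mouth, 44 mm wide across, 70 mm above the bench, the top of the forks; axes as clip_seat. The throat below (49 mm above the bench) is 15 mm wide until the jaw gives way. The pen meets the jaw with its centre about 16 mm above clip_seat; pushing it down from there to clip_seat takes 5 to 10 N; its own weight does not do it. The steel is slippery.
- clip_jaw (a joint): Angle in rad of the sprung jaw, one steel part with two fingers on the clip's +x side, hinged low on the base about the clip's y axis. 0 is closed; it grows as the jaw swings away from the cheeks (at most 0.6). A spring always closes it. The passing pen opens it to about 0.08; with the pen home it reads under 0.05.
Mind the look-alikes: they are no part of the job. Of the things like the part that bears marker_mid, leave any that is green or turquoise; of the rest the smaller one is meant.

How it is judged (in metres and radians):
On the way:
1. the marker, over the clip, pushes the jaw open (value of joint clip_jaw above 0.03 rad and horizontal distance between marker_mid and clip_seat below 0.03 m and angle between the x axis of marker_mid and the y axis of clip_seat, either way round below 0.25 rad).
At the end, for the whole second after the job is handed in: The marker lies in both forks: its centre within 10 mm across, 20 mm along and 6 mm in height of the seat point, its axis within 0.17 rad (10 degrees) of the clip's, the jaw closed over it (under 0.08 rad), and the gripper off it (x of marker_mid in the frame of clip_seat between -0.01 and 0.01 m and y of marker_mid in the frame of clip_seat between -0.02 and 0.02 m and z of marker_mid in the frame of clip_seat between -0.006 and 0.006 m and angle between the x axis of marker_mid and the y axis of clip_seat, either way round below 0.17 rad and value of joint clip_jaw below 0.08 rad); the robot touches nothing.
It also fails if it takes over 35 s, if anything falls off the work surface, if the arm or the gripper's body presses on something with over 40 N, if the wrist force passes 120 N, or if a joint passes its speed limit or range.

### The arm

A 6-joint arm with a two-finger parallel gripper is mounted at the origin on a cart in front of the work surface, level with it; the furniture and walls round the work are solid. World frame = base frame: x ahead of the robot, y to its left, z up, the work surface at z = 0. Lengths are in m, angles in degrees, forces in N, time in s.
With the tool pointing down it reaches from about 0.25 to 0.725 m from the base axis. Payload 9.7 kg.
Tool frame: the origin (TCP) lies midway between the tips of the shut fingers; the grasp point (between the pads) lies 19 mm behind it; z points along the fingers, y is the line along which they close (so a half turn about z gives the same grasp; the last joint's range is limited). The gripper opens to 85 mm and grips with 20 to 120 N. Pads are 22 mm wide; open, the fingers measure 114 mm over their backs; the gripper's body (76 mm by 85 mm) begins 54 mm behind the grasp point. The pads swing forward as they close: fully open they stand 13 mm farther back than shut.
Start: joints at [0, 4.979, 10.078, 95.1, 0, 90], TCP at [0.55, -0, 0.231] pointing down, gripper open.
Joint ranges: [-179.16, 179.16], [-48.56, 103.87], [-65.8, 70.77], [-126.05, 130.52], [-82.76, 87.17], [-180, 180]. Speed limits (degrees/s): [127.2, 127.2, 147.25, 180, 180, 180].

### API

Orientations are given as [roll, pitch, yaw] about the fixed x, y, z axes, in that order (R = Rz(yaw) Ry(pitch) Rx(roll)).
In Python, from workcell import bot gives the robot as it stands. The module is installed in compiled form; this text tells all that it offers.
- The arm moves only by the tool send_rows, never from a script. Its argument "moves" is one flat list of numbers, 7 for each row, row after row: the shift along the world's x, y, z normalised to -1 to 1, where 1 is 0.025 m, then the turn, a rotation vector about the world's x, y, z normalised to -1 to 1, where 1 is 0.15 rad, then the closure, from -1 (fully open) to 1 (shut), so that 0 is half open. A call has 1 to 8 rows; each row shifts and turns the commanded pose from where the row before left it; what a row does not reach is not made up. A row lasts 1/8 s, in which the tool goes at most 62.5 mm and 10.7 degrees, less where a joint would pass 70% of its speed; a pose out of reach is approached as far as the arm can. A call with a number of a shift or a turn outside -1 to 1 is refused whole. A call with a gripper value outside its range is refused whole. The fingers move at their own pace and stop on an object; "squeeze" is the grip in N (left out, the last holds). Time passes only in rows, so rows that do not move let the fingers close. It gives the time, the measured TCP pose, the force, the opening and the grip force at its end, in the units of the state.
- bot.get_obs(): the state, without advancing time (a new reading comes with each control period).
- bot.camera(name): name is "scene" or "side" or "wrist"; returns a dict with "color" (420x560x3 uint8, red, green, blue), "camera_matrix" (3x3 intrinsics, pixels), "R" (3x3) and "t" (3): a world point X has camera coordinates R X + t. Camera axes: x right, y down, z forward; pixel columns grow to the right and rows downward; lengths in m; the calibration is good to about 2 mm. A picture is of the moment at which its call begins. There is no depth.
- bot.job_done(): hands the job in; it is judged then, once.
Trained networks look in the newest picture that a camera, given by its name, has taken for a name from the list of things; names that differ only in an ending like _2 or _b are one class to them, and where a whole thing is asked for, a point or a joint stands for the part that bears it (a point fixed in the world has none). Each returns a list of dicts, best first, with "p" (0 to 1); they miss things now and then, are a little off and sometimes report something else, mostly with a low value. They report only what shows in the picture. A call takes as long as a camera call. They do not tell look-alikes from the thing itself.
- bot.boxes_of(camera, query): "extent" ([left, top, right, bottom] in pixels, round what is visible of it).
- bot.trace(camera, query): "region" (420x560 bool, what is visible of it) and "extent" ([left, top, right, bottom] in pixels, round what is visible of it).
- bot.landmark_of(camera, query): "pixel" ([column, row] in pixels: a listed point, or the origin of a listed thing).
The state is a dict: "time": time; "q": joint angles; "qd": joint speeds; "joint_efforts": joint torques, N m; "ee_pos": TCP position; "tcp_rot": TCP orientation; "wrist_force": force on the tool from outside, world axes, zero at the start; "torque": the same for the moment, N m; "opening": finger opening in m; "grasp_force": force on a finger pad.
Only numpy, scipy, OpenCV 4.12 (cv2) and the standard library are available. Lean on these libraries where they do the work, as an engineer would, in place of code of your own. Each camera call takes 0.05 s, during which the arm holds its last target. There are 200 camera calls.

## Working session

There is one attempt and no reset: what is moved stays moved. The work goes in short steps, Python scripts to look and compute and a tool call to move; the robot and the scene stay as the last step left them, time stands still between calls to the robot, and variables do not carry over. Pictures are saved under pics/ and viewed, at most 12 in all, crops included, and the job is handed in when it is done.

Besides the shell and the picture viewer there is one more tool, called after "Emit:" as name(argument=value, ...), one argument or row to a line, values as JSON. send_rows: Moves the arm, as the interface text tells. Its arguments: {"type":"object","properties":{"moves":{"type":"array"},"squeeze":{"type":"number"}},"required":["moves"]}

```bash
mkdir -p pics; cat > h.py <<'E'
import numpy as np, cv2
from workcell import bot
def ray(c,p):
    K,R,t=map(np.array,(c["camera_matrix"],c["R"],c["t"]))
    d=R.T@np.linalg.solve(K,[p[0],p[1],1.]); return -R.T@t,d
def atz(c,p,z):
    o,d=ray(c,p); return o+d*(z-o[2])/d[2]
def proj(c,X):
    K,R,t=map(np.array,(c["camera_matrix"],c["R"],c["t"]))
    v=K@(R@np.array(X)+t); return v[:2]/v[2]
def save(c,n): cv2.imwrite("pics/"+n,cv2.cvtColor(c["color"],cv2.COLOR_RGB2BGR))
E
python3 - <<'E'
from h import *
np.set_printoptions(precision=3,suppress=True)
o=bot.get_obs();print(o["time"],o["ee_pos"],o["tcp_rot"],o["wrist_force"])
ims=[]
for n in ("scene","side","wrist"):
    c=bot.camera(n); ims.append(c["color"]); 
    print(n,"cam at",ray(c,[280,210])[0])
    for q,z in (("marker_mid",.009),("clip_seat",.04),("clip_mouth",.07)):
        for l in bot.landmark_of(n,q)[:4]: print(n,q,round(l["p"],2),np.array(l["pixel"]),atz(c,l["pixel"],z))
    for b in bot.boxes_of(n,"marker_mid")[:4]: print(" box",round(b["p"],2),b["extent"])
    save(c,f"{n}0.png")
E
```

```text
0.0 [0.55  0.    0.231] [-179.924   -0.      90.001] [ 0.067 -0.462  0.333]
scene cam at [ 0.035 -0.348  0.607]
scene marker_mid 0.9 [278.8 255.3] [0.551 0.019 0.009]
scene marker_mid 0.63 [199.9 302.8] [0.353 0.069 0.009]
scene marker_mid 0.58 [332.7 190.2] [0.849 0.046 0.009]
scene marker_mid 0.53 [266.1 202.1] [0.699 0.164 0.009]
scene clip_seat 0.86 [184.5 219.5] [0.498 0.254 0.04 ]
scene clip_mouth 0.7 [185.5 211.7] [0.496 0.242 0.07 ]
 box 0.83 [249.2, 239.9, 301.2, 266.0]
 box 0.82 [309.8, 185.1, 353.6, 199.9]
 box 0.73 [145.9, 288.9, 249.7, 310.5]
 box 0.48 [257.9, 188.7, 273.5, 223.1]
side cam at [ 0.491 -0.724  0.645]
side marker_mid 0.86 [314.8 208.6] [0.693 0.163 0.009]
side marker_mid 0.77 [267.2 243.8] [0.558 0.038 0.009]
side marker_mid 0.77 [179.8 239. ] [0.358 0.08  0.009]
side marker_mid 0.72 [385.5 229.7] [0.844 0.056 0.009]
side clip_seat 0.73 [234.1 183.7] [0.493 0.258 0.04 ]
side clip_mouth 0.86 [238.3 176.1] [0.505 0.245 0.07 ]
 box 0.86 [356.2, 221.3, 412.2, 238.8]
 box 0.77 [240.8, 235.7, 297.3, 251.6]
 box 0.63 [292.9, 197.1, 336.8, 217.7]
wrist cam at [0.549 0.075 0.373]
wrist marker_mid 0.83 [ 96.7 105.2] [0.359 0.076 0.009]
wrist marker_mid 0.74 [437.9   5.2] [0.693 0.166 0.009]
 box 0.97 [5.1, 24.9, 173.3, 179.7]
 box 0.83 [366.7, 0.0, 474.4, 48.6]
 box 0.81 [501.4, 91.1, 559.7, 143.5]
 box 0.72 [230.1, 115.3, 350.8, 182.7]
```

View pics/scene0.png

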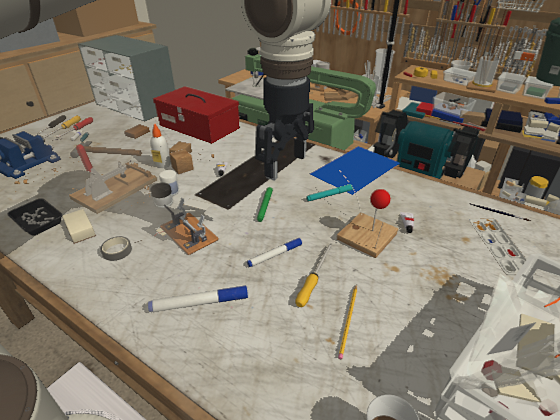

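View pics/wrist0.png

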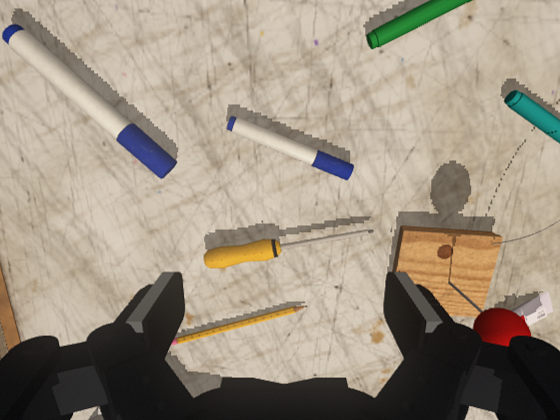

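View pics/side0.png

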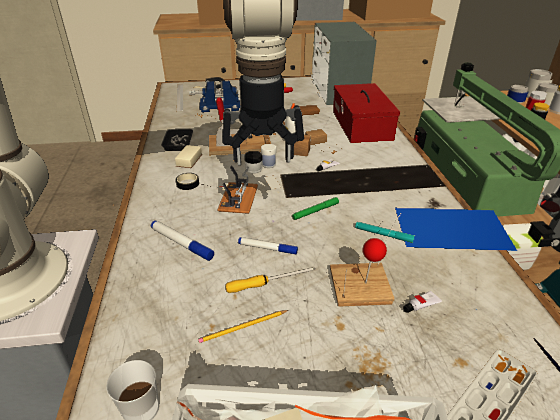

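The intended marker is the small blue/white one, at scene (275,253), wrist (290,147) and side (267,244). The larger blue/white one and the green and turquoise pens are decoys. The clip is at scene (188,225).

```bash
python3 - <<'E'
from h import *
np.set_printoptions(precision=4,suppress=True)
for n in ("wrist","scene","side"):
    c=bot.camera(n)
    if n=="wrist":
        print(c["R"],c["camera_matrix"])
    for m in bot.trace(n,"marker_mid"):
        e=m["extent"]; cx=[(e[0]+e[2])/2,(e[1]+e[3])/2]
        pts=np.argwhere(m["region"])[:,::-1].astype(float)
        W=np.array([atz(c,p,.009)[:2] for p in pts[::3]])
        u=cv2.PCACompute2(W.astype(np.float32),None)
        a=u[1][0]; s=(W-u[0][0])@a
        mid=u[0][0]+a*(s.max()+s.min())/2
        w=(W-u[0][0])@u[1][1]
        print(n,round(m["p"],2),cx,"mid",mid,"len",np.ptp(s),"wid",np.ptp(w),"ang",np.degrees(np.arctan2(a[1],a[0])))
for n in ("scene","side"):
    c=bot.camera(n)
    im=c["color"]; x,y=map(int,proj(c,[.497,.25,.03]))
    save({"color":cv2.resize(im[y-45:y+45,x-50:x+50],None,fx=7,fy=6.5,interpolation=cv2.INTER_CUBIC)},f"clip_{n}.png"); print(n,"crop origin",x-50,y-45)
E
```

```text
[[ 1.      0.0008  0.    ]
 [ 0.0008 -0.956   0.2935]
 [ 0.0002 -0.2935 -0.956 ]] [[342.713    0.     283.7566]
 [  0.     342.713  211.9285]
 [  0.       0.       1.    ]]
wrist 0.93 [418.35, 24.95] mid [0.6745 0.1557] len 0.09964343961290145 wid 0.02001412839179298 ang 23.330336
wrist 0.87 [290.4, 149.1] mid [0.5563 0.0341] len 0.1395594950091305 wid 0.01881659442664892 ang -22.105223
wrist 0.78 [529.9, 118.1] mid [0.807  0.0673] len 0.0777695976859506 wid 0.01833517841563962 ang -31.916922
wrist 0.76 [87.85, 101.95] mid [0.3551 0.0784] len 0.19881426805326913 wid 0.027435928386580564 ang -43.735874
scene 0.97 [198.65, 299.05] mid [0.3591 0.0798] len 0.19212930787302834 wid 0.03436009696479682 ang -43.903168
scene 0.89 [274.85, 253.85] mid [0.555  0.0329] len 0.14174728799365413 wid 0.023846454300377493 ang -22.19497
scene 0.6 [331.65, 191.6] mid [0.8363 0.0485] len 0.14466368114929326 wid 0.02951624798187217 ang -30.603016
scene 0.55 [266.4, 204.15] mid [0.6946 0.1658] len 0.15064659732245977 wid 0.018584496110740242 ang 25.696205
scene 0.25 [191.3, 227.89999999999998] mid [0.5095 0.2745] len 0.2150150025328531 wid 0.09893657994783939 ang 66.365265
side 0.76 [385.0, 231.75] mid [0.8361 0.0513] len 0.13680653496414513 wid 0.03313279106868651 ang -31.325968
side 0.7 [182.35000000000002, 240.5] mid [0.3585 0.0816] len 0.2079122916702231 wid 0.03381549261784099 ang -44.924175
side 0.67 [269.54999999999995, 246.60000000000002] mid [0.5588 0.033 ] len 0.13447398458494914 wid 0.02473273751690352 ang -22.3517
side 0.62 [317.1, 207.25] mid [0.6977 0.1676] len 0.1398338121427574 wid 0.02437702327143651 ang 26.794468
scene crop origin 136 178
side crop origin 185 143
```

Emit:
send_rows(
  moves=[-0.5, 0.7, 0, 0, 0, 0, -1, -0.5, 0.7, 0, 0, 0, 0, -1, -0.5, 0.7, 0, 0, 0, 0, -1, -0.5, 0.7, 0, 0, 0, 0, -1, 0, 0, 0, 0, 0, 0, -1, 0, 0, 0, 0, 0, 0, -1],
)

```text
time: 1.9
ee_pos: [0.5, 0.0702, 0.2314]
tcp_rot: [180.0, 0.0, 90.0]
wrist_force: [-0.7, -0.5, -0.7]
opening: 0.085
grasp_force: 0.0
```

```bash
python3 - <<'E'
from h import *
np.set_printoptions(precision=4,suppress=True)
n="wrist"; c=bot.camera(n); save(c,"wrist1.png"); print(ray(c,[0,0])[0],proj(c,[.497,.25,.04]))
for q,z in (("clip_seat",.04),("clip_mouth",.07)):
    for l in bot.landmark_of(n,q)[:2]: print(q,round(l["p"],2),l["pixel"],atz(c,l["pixel"],z))
# orange-wood base mask
h=cv2.cvtColor(c["color"],cv2.COLOR_RGB2HSV)
m=cv2.inRange(h,(5,90,60),(18,255,255)); m=cv2.morphologyEx(m,cv2.MORPH_CLOSE,np.ones((25,25)))
for k in cv2.findContours(m,0,2)[0]:
    if cv2.contourArea(k)>2000:
        b=cv2.boxPoints(cv2.minAreaRect(k)); print(cv2.contourArea(k),b,np.array([atz(c,p,.008) for p in b]))
E
```

```text
[0.4987 0.1452 0.3732] [281.7576 -23.8793]
4293.5 [[425.     330.    ]
 [437.1923 269.0384]
 [534.1154 288.4231]
 [521.9231 349.3846]] [[ 0.6753 -0.1207  0.008 ]
 [ 0.6794 -0.0369  0.008 ]
 [ 0.7989 -0.0623  0.008 ]
 [ 0.8021 -0.1494  0.008 ]]
3799.5 [[-27.7518  87.2755]
 [  0.3872  80.9124]
 [ 59.4064 341.9081]
 [ 31.2674 348.2712]] [[ 0.1866  0.1634  0.008 ]
 [ 0.2162  0.1694  0.008 ]
 [ 0.2163 -0.1388  0.008 ]
 [ 0.1788 -0.1484  0.008 ]]
5773.5 [[220.2353  55.0588]
 [239.4706 -21.8823]
 [327.2353   0.0588]
 [308.      77.    ]] [[0.4367 0.1934 0.008 ]
 [0.4579 0.2584 0.008 ]
 [0.5394 0.2408 0.008 ]
 [0.5229 0.1735 0.008 ]]
```

View pics/wrist1.png

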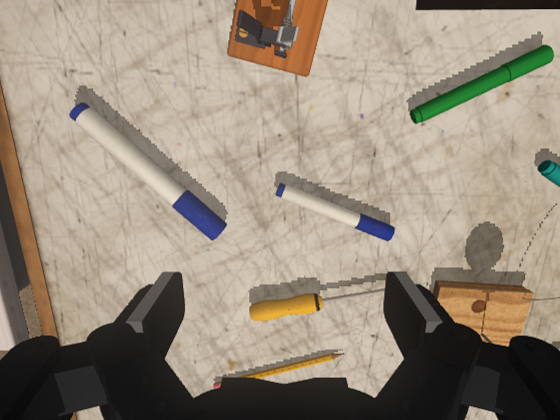

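The clip shows only at the top edge, around (278,35), because the camera tilts back towards the tool. I'll move 0.17 m further in +y.

Emit:
send_rows(
  moves=[0, 0.97, 0, 0, 0, 0, -1, 0, 0.97, 0, 0, 0, 0, -1, 0, 0.97, 0, 0, 0, 0, -1, 0, 0.97, 0, 0, 0, 0, -1, 0, 0.97, 0, 0, 0, 0, -1, 0, 0.97, 0, 0, 0, 0, -1, 0, 0.97, 0, 0, 0, 0, -1, 0, 0, 0, 0, 0, 0, -1],
)

```text
time: 3.05
ee_pos: [0.5002, 0.2405, 0.2307]
tcp_rot: [-180.0, 0.0, 90.1]
wrist_force: [-0.2, 0.1, 0.1]
opening: 0.0858
grasp_force: 0.0
```

```bash
python3 - <<'E'
from h import *
np.set_printoptions(precision=4,suppress=True)
n="wrist"; c=bot.camera(n); print(ray(c,[0,0])[0])
for q,z in (("clip_seat",.04),("clip_mouth",.07)):
    for l in bot.landmark_of(n,q)[:2]: print(q,round(l["p"],2),l["pixel"],atz(c,l["pixel"],z))
h=cv2.cvtColor(c["color"],cv2.COLOR_RGB2HSV)
m=cv2.inRange(h,(5,90,60),(18,255,255)); m=cv2.morphologyEx(m,cv2.MORPH_CLOSE,np.ones((25,25)))
im=c["color"].copy()
for k in cv2.findContours(m,0,2)[0]:
    if cv2.contourArea(k)>2000:
        b=cv2.boxPoints(cv2.minAreaRect(k)); w=np.array([atz(c,p,.008) for p in b]); print(cv2.contourArea(k),b,w,w.mean(0),np.linalg.norm(w-np.roll(w,1,0),axis=1)); 
save({"color":cv2.resize(im[:300,60:460],None,fx=2,fy=2)},"wrist2.png")
E
```

```text
[0.499  0.3155 0.3724]
clip_seat 0.73 [284.2, 175.8] [0.4993 0.2505 0.04  ]
clip_mouth 0.97 [283.6, 184.6] [0.4987 0.2484 0.07  ]
9563.5 [[205.9579 211.2749]
 [237.1409  90.0076]
 [339.2197 116.2565]
 [308.0367 237.5237]] [[0.4124 0.2041 0.008 ]
 [0.4519 0.3314 0.008 ]
 [0.5555 0.3062 0.008 ]
 [0.5266 0.1731 0.008 ]] [0.4866 0.2537 0.008 ] [0.1184 0.1332 0.1066 0.1362]
3767.5 [[-27.8197  87.308 ]
 [  0.0498  80.9887]
 [ 58.5253 338.8809]
 [ 30.6559 345.2002]] [[0.1867 0.3334 0.008 ]
 [0.216  0.3394 0.008 ]
 [0.2163 0.0361 0.008 ]
 [0.1792 0.0266 0.008 ]] [0.1995 0.1839 0.008 ] [0.3069 0.03   0.3033 0.0383]
```

View pics/wrist2.png

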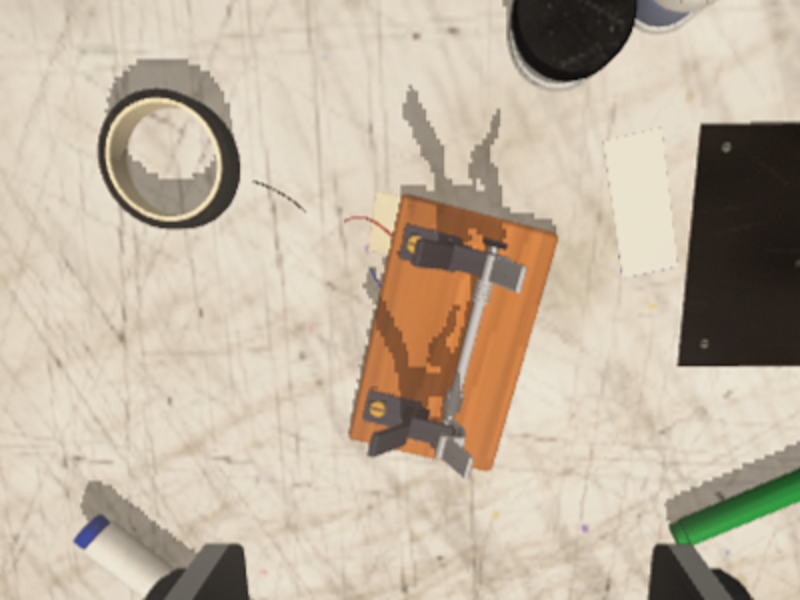

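The picture shows the clip with base corners at full-image pixels (261,97), (338,117), (305,234) and (235,219). The dark cheeks are on the left, and the jaw with its hinge rod is on the right.

```bash
python3 - <<'E'
from h import *
np.set_printoptions(precision=4,suppress=True)
c=bot.camera("wrist")
P=[(402,195),(556,235),(491,468),(350,438)]
w=np.array([atz(c,(60+x/2,y/2),.008) for x,y in P]); print(w,w.mean(0))
ang=lambda v:np.degrees(np.arctan2(v[1],v[0]))
print("sides",np.linalg.norm(w-np.roll(w,-1,0),axis=1),ang(w[0]-w[3]),ang(w[1]-w[2]),ang(w[1]-w[0])+90,ang(w[2]-w[3])+90)
b=[atz(c,(60+x/2,y/2),.012) for x,y in((414,244),(377,408))]; print("bolts",b,ang(b[0]-b[1]))
for n,zs in (("scene",1),("side",1)):
    d=bot.camera(n)
    for q,z in (("clip_seat",.04),("clip_mouth",.07)):
        l=bot.landmark_of(n,q)[0]; print(n,q,l["p"],l["pixel"],atz(d,l["pixel"],z))
# overlay a model
y=np.radians(73.5); s=np.array([.499,.2495,0])
u=np.array([np.sin(y),-np.cos(y),0]);v=np.array([np.cos(y),np.sin(y),0])
for n in ("wrist","side","scene"):
  d=bot.camera(n);im=d["color"].copy();F=4
  x0,y0=proj(d,[.499,.25,.03]);x0=int(x0)-70;y0=int(y0)-75
  im=cv2.resize(im[y0:y0+150,x0:x0+140],None,fx=F,fy=F)
  for yy in(-51,-39,39,51):
    for xx,z in((-10,40),(-22,70),(22,70)):
      p=proj(d,s+u*xx/1e3+v*yy/1e3+[0,0,z/1e3]);cv2.circle(im,tuple(int(a) for a in ((p-[x0,y0])*F)),3,(0,255,0) if z==70 else (255,0,255),-1)
  for a in (-70,70):
      p=proj(d,s+v*a/1e3+[0,0,.04]);cv2.circle(im,tuple(int(a) for a in ((p-[x0,y0])*F)),3,(255,255,0),-1)
  ims=locals().setdefault("ims",[]);ims.append(im[:, :])
save({"color":cv2.resize(np.hstack(ims[:2]),(800,430))},"ov.png")
E
```

```text
[[0.476  0.3228 0.008 ]
 [0.5547 0.3034 0.008 ]
 [0.5237 0.1757 0.008 ]
 [0.4443 0.1936 0.008 ]] [0.4997 0.2489 0.008 ]
sides [0.0811 0.1314 0.0814 0.1331] 76.24393204856482 76.36951143789184 76.10446681680568 77.2766900724736
bolts [array([0.4819, 0.2991, 0.012 ]), array([0.4604, 0.2122, 0.012 ])] 76.11639652363314
scene clip_seat 0.96 [185.1, 219.3] [0.4998 0.2538 0.04  ]
scene clip_mouth 0.61 [184.6, 207.3] [0.5069 0.2562 0.07  ]
side clip_seat 0.73 [266.6, 243.8] [0.5537 0.0008 0.04  ]
side clip_mouth 0.95 [236.5, 174.1] [0.501  0.2557 0.07  ]
```

View pics/ov.png

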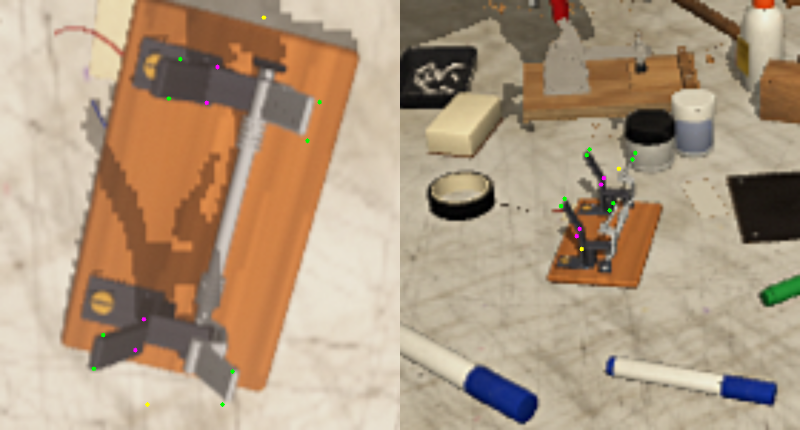

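Emit:
send_rows(
  moves=[0.28, -1, -0.4, 0, 0, 0.95, 0, 0.28, -1, -0.4, 0, 0, 0.95, 0, 0.28, -1, -0.4, 0, 0, 0.95, 0, 0.28, -1, -0.4, 0, 0, 0.95, 0, 0.28, -1, -0.4, 0, 0, 0.95, 0, 0.28, -1, -0.4, 0, 0, 0.95, 0, 0.28, -1, -0.4, 0, 0, 0.95, 0, 0.28, -1, -0.4, 0, 0, 0.95, 0],
  squeeze=60,
)

```text
time: 4.7
ee_pos: [0.5561, 0.0389, 0.151]
tcp_rot: [180.0, 0.0, 155.6]
wrist_force: [0.2, 0.1, 0.0]
opening: 0.0429
grasp_force: 0.0
```

Emit:
send_rows(
  moves=[0.04, -0.26, -1, 0, 0, 0.3, 0, 0, 0, -1, 0, 0, 0, 0, 0, 0, 0, 0, 0, 0, 0],
)

```text
time: 5.08
ee_pos: [0.5559, 0.033, 0.0995]
tcp_rot: [-179.9, -0.2, 157.9]
wrist_force: [0.3, 0.6, 0.4]
opening: 0.0428
grasp_force: 0.0
```

```bash
python3 - <<'E'
from h import *
np.set_printoptions(precision=4,suppress=True)
o=bot.get_obs();print(o["ee_pos"],o["tcp_rot"],o["q"])
c=bot.camera("wrist");save(c,"wrist3.png")
for m in bot.trace("wrist","marker_mid"):
    W=np.array([atz(c,p,.009)[:2] for p in np.argwhere(m["region"])[::3,::-1].astype(float)])
    u=cv2.PCACompute2(W.astype(np.float32),None);a=u[1][0];s=(W-u[0][0])@a
    print(m["p"],m["extent"],u[0][0]+a*(s.max()+s.min())/2,np.ptp(s),np.degrees(np.arctan2(a[1],a[0])))
E
```

```text
[0.5559 0.033  0.0995] [-179.9148   -0.175   157.8788] [ 3.4028  5.5448 -3.8761 80.7737 -0.0015 25.5239]
0.8 [442.5, 251.8, 560.0, 370.5] [0.6937 0.1655] 0.14901217053841276 25.368603
0.75 [275.5, 117.1, 298.0, 312.6] [0.5578 0.033 ] 0.14207014003915377 -22.163052
0.74 [149.3, 0.2, 206.2, 56.0] [0.4158 0.0218] 0.040856778535665286 100.77652
0.56 [423.8, 415.4, 438.2, 420.0] [0.7712 0.0835] 0.010165639663680632 56.02294
```

View pics/wrist3.png

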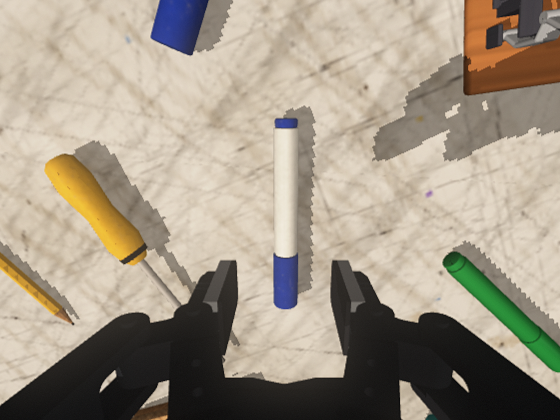

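The view is aligned: the pen runs vertically at column 286, rows 118–308, and the path down is clear.

Emit:
send_rows(
  moves=[0.06, 0, -1, 0, 0, 0, 0, 0, 0, -1, 0, 0, 0, 0, 0, 0, -1, 0, 0, 0, 0, 0, 0, -0.82, 0, 0, 0, 0, 0, 0, 0, 0, 0, 0, 0, 0, 0, 0, 0, 0, 0, 0.7, 0, 0, 0, 0, 0, 0, 1, 0, 0, 0, 0, 0, 0, 1],
  squeeze=60,
)

```text
time: 6.18
ee_pos: [0.5596, 0.0334, 0.0078]
tcp_rot: [179.9, 0.1, 157.9]
wrist_force: [-1.2, 0.5, 6.3]
opening: 0.0152
grasp_force: 58.7
```

Emit:
send_rows(
  moves=[0, 0, 0, 0, 0, 0, 1, 0, 0, 0, 0, 0, 0, 1, 0, 0, 0.5, 0, 0, 0, 1, 0, 0, 1, 0, 0, 0, 1, 0, 0, 1, 0, 0, 0, 1, 0, 0, 1, 0, 0, 0, 1, 0, 0, 0, 0, 0, 0, 1],
)

```text
time: 7.05
ee_pos: [0.5599, 0.0333, 0.0963]
tcp_rot: [179.9, 0.2, 157.9]
wrist_force: [-0.4, -0.2, -0.3]
opening: 0.0152
grasp_force: 58.9
```

```bash
python3 - <<'E'
from h import *
np.set_printoptions(precision=4,suppress=True)
o=bot.get_obs();print(o["ee_pos"],o["tcp_rot"],o["opening"])
ims=[]
for n in ("wrist","side"):
    c=bot.camera(n); p=proj(c,o["ee_pos"]); im=c["color"]
    for m in bot.trace(n,"marker_mid")[:4]:
        W=np.array([atz(c,p,o["ee_pos"][2]+.004)[:2] for p in np.argwhere(m["region"])[::3,::-1].astype(float)])
        u=cv2.PCACompute2(W.astype(np.float32),None);a=u[1][0];s=(W-u[0][0])@a
        print(n,m["p"],m["extent"],u[0][0]+a*(s.max()+s.min())/2,np.ptp(s),np.degrees(np.arctan2(a[1],a[0])))
    print(n,p)
    if n=="wrist": ims.append(cv2.resize(im,(400,300)))
    else:
        x,y=map(int,p); ims.append(cv2.resize(im[y-45:y+45,x-60:x+60],(400,300)))
save({"color":np.hstack(ims)},"grip.png")
E
```

```text
[0.5599 0.0333 0.0963] [179.8883   0.2365 157.8958] 0.015201316528113507
wrist 0.9 [144.1, 2.8, 198.7, 48.1] [0.4465 0.0357] 0.020262502132295742 74.41495
wrist 0.82 [443.2, 247.0, 560.0, 369.4] [0.612 0.124] 0.0902788773054337 25.468864
wrist 0.67 [265.9, 115.8, 304.1, 384.9] [0.5513 0.0364] 0.1276925023734607 -22.318233
wrist [284.2611 279.346 ]
side 0.91 [355.7, 221.3, 414.2, 239.1] [ 0.7883 -0.0608] 0.11704260970307488 -30.855436
side 0.86 [150.1, 219.1, 209.3, 261.1] [ 0.3783 -0.0341] 0.17813651916819553 134.86157
side 0.61 [235.4, 208.3, 295.9, 221.7] [0.5545 0.0273] 0.1401252211067176 -22.75954
side 0.51 [295.5, 194.8, 340.6, 216.1] [0.6717 0.0414] 0.11688461598304932 27.342287
side [267.5336 213.9861]
```

View pics/grip.png

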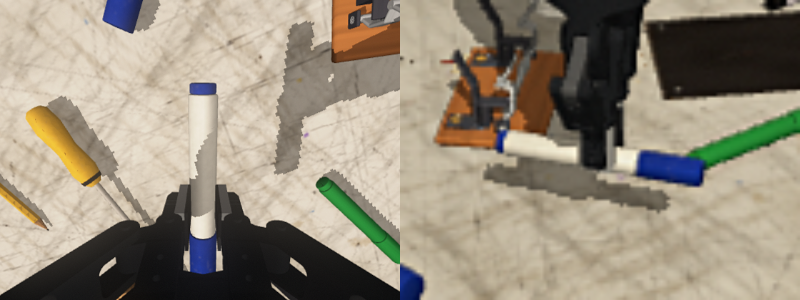

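The pen is held level near its middle, with the white end free at wrist (285,116). It stays parallel to the jaw plane, and the side view shows no tilt. I'll carry it above the clip, turning by -81.7°.

Emit:
send_rows(
  moves=[-0.245, 0.85, 0.5, 0, 0, -0.95, 1, -0.245, 0.85, 0.5, 0, 0, -0.95, 1, -0.245, 0.85, 0.5, 0, 0, -0.95, 1, -0.245, 0.85, 0, 0, 0, -0.95, 1, -0.245, 0.85, 0, 0, 0, -0.95, 1, -0.245, 0.85, 0, 0, 0, -0.95, 1, -0.245, 0.85, 0, 0, 0, -0.95, 1, -0.245, 0.85, 0, 0, 0, -0.95, 1],
)

```text
time: 8.25
ee_pos: [0.5088, 0.2038, 0.1297]
tcp_rot: [-179.9, 0.0, 92.3]
wrist_force: [-0.3, 1.3, 0.1]
opening: 0.015
grasp_force: 58.7
```

Emit:
send_rows(
  moves=[-0.245, 0.85, 0, 0, 0, -0.95, 1, -0.245, 0.85, 0, 0, 0, -0.95, 1, 0, 0, 0, 0, 0, 0, 1, 0, 0, 0, 0, 0, 0, 1],
)

```text
time: 8.75
ee_pos: [0.4971, 0.2453, 0.1302]
tcp_rot: [-180.0, 0.0, 76.4]
wrist_force: [-1.2, 0.3, 0.9]
opening: 0.0151
grasp_force: 58.7
```

```bash
python3 - <<'E'
from h import *
np.set_printoptions(precision=4,suppress=True)
o=bot.get_obs();print(o["ee_pos"],o["tcp_rot"],o["opening"])
c=bot.camera("wrist"); im=c["color"].copy()
S=np.array([.4995,.2495,0]);t=np.radians(76.2);v=np.array([np.cos(t),np.sin(t),0]);u=np.array([v[1],-v[0],0])
for yy in(-51,-39,39,51):
    for xx in(-22,22):
        p=proj(c,S+u*xx/1e3+v*yy/1e3+[0,0,.07]);cv2.circle(im,tuple(int(round(a)) for a in p),2,(0,255,0),-1)
for z in (.13,.14):
  for m in bot.trace("wrist","marker_mid")[:4]:
    W=np.array([atz(c,p,z)[:2] for p in np.argwhere(m["region"])[::3,::-1].astype(float)])
    k=cv2.PCACompute2(W.astype(np.float32),None);a=k[1][0];s=(W-k[0][0])@a
    e=[k[0][0]+a*s.min(),k[0][0]+a*s.max()]
    print(z,m["p"],m["extent"],"ends",e,np.ptp(s),np.degrees(np.arctan2(a[1],a[0])))
d=bot.camera("side");p=proj(d,o["ee_pos"]);x,y=map(int,p)
for m in bot.trace("side","marker_mid")[:5]: print("side",m["p"],m["extent"])
print(proj(c,o["ee_pos"]),p)
b=d["color"].copy();b=cv2.resize(b[y-50:y+70,x-60:x+60],(400,400))
save({"color":np.hstack([cv2.resize(im[:,100:520],(400,400)),b])},"over.png")
E
```

```text
[0.4971 0.2453 0.1302] [-179.9608    0.0477   76.4037] 0.015141296585232613
0.13 0.88 [263.9, 114.9, 306.8, 384.4] ends [array([0.4818, 0.1873]), array([0.5128, 0.3151])] 0.1314409482554706 76.345566
0.13 0.88 [462.5, 214.8, 560.0, 297.3] ends [array([0.5767, 0.2196]), array([0.6214, 0.2421])] 0.04997549752762185 26.75397
0.13 0.71 [142.7, 369.5, 182.9, 407.2] ends [array([0.4268, 0.1864]), array([0.4136, 0.2084])] 0.025658227584679692 120.90904
0.14 0.88 [263.9, 114.9, 306.8, 384.4] ends [array([0.484 , 0.1966]), array([0.5129, 0.3153])] 0.12217927572903416 76.34556
0.14 0.88 [462.5, 214.8, 560.0, 297.3] ends [array([0.5723, 0.2265]), array([0.6138, 0.2474])] 0.046454087348470466 26.753971
0.14 0.71 [142.7, 369.5, 182.9, 407.2] ends [array([0.4329, 0.1957]), array([0.4207, 0.2162])] 0.023850281742904145 120.90906
side 0.77 [292.6, 195.9, 340.3, 217.7]
side 0.75 [357.6, 224.0, 413.2, 236.7]
side 0.74 [224.9, 147.8, 234.7, 168.5]
side 0.7 [151.0, 219.7, 211.8, 259.1]
[286.2759 276.7044] [233.7337 155.4363]
```

View pics/over.png

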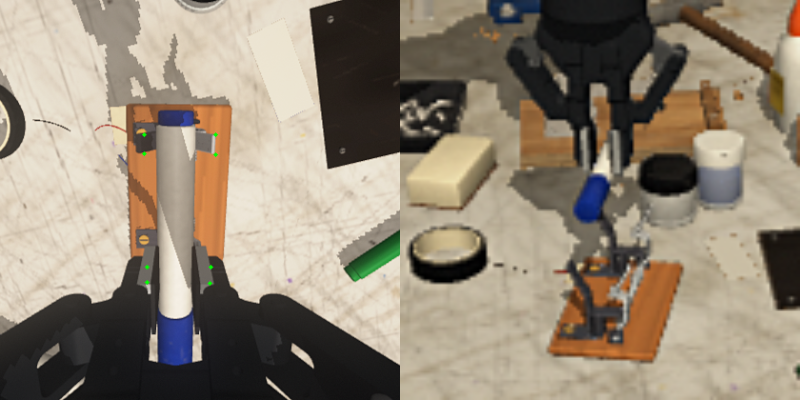

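Over the clip, the model dots match the fork tips and the pen lies parallel to them, about 3 mm towards the cheeks. I'll correct +3 mm in x and +1.5 mm in y, then descend.

Emit:
send_rows(
  moves=[0.12, 0.06, -0.6, 0, 0, 0, 1, 0, 0, -0.8, 0, 0, 0, 1, 0, 0, -0.8, 0, 0, 0, 1, 0, 0, 0, 0, 0, 0, 1],
  squeeze=80,
)

```text
time: 9.5
ee_pos: [0.4992, 0.2466, 0.0734]
tcp_rot: [-179.8, 0.1, 76.3]
wrist_force: [-0.5, 0.4, 0.4]
opening: 0.0142
grasp_force: 79.8
```

Emit:
send_rows(
  moves=[0, 0, -0.3, 0, 0, 0, 1, 0, 0, -0.3, 0, 0, 0, 1, 0, 0, -0.2, 0, 0, 0, 1, 0, 0, 0, 0, 0, 0, 1],
)

```text
time: 10.0
ee_pos: [0.4995, 0.2476, 0.0557]
tcp_rot: [-179.9, -0.0, 76.3]
wrist_force: [-5.7, 1.3, 2.2]
opening: 0.014
grasp_force: 80.2
```

Emit:
send_rows(
  moves=[-0.04, 0.01, -0.1, 0, 0, 0, 1, 0, 0, -0.15, 0, 0, 0, 1, 0, 0, -0.15, 0, 0, 0, 1, 0, 0, 0, 0, 0, 0, 1],
)

```text
time: 10.5
ee_pos: [0.4986, 0.2478, 0.0453]
tcp_rot: [-179.9, -0.0, 76.3]
wrist_force: [-3.6, 2.3, -3.4]
opening: 0.0141
grasp_force: 80.0
```

Emit:
send_rows(
  moves=[0, 0, -0.12, 0, 0, 0, 1, 0, 0, -0.12, 0, 0, 0, 1, 0, 0, 0, 0, 0, 0, 1],
)

```text
time: 10.88
ee_pos: [0.4992, 0.2473, 0.0392]
tcp_rot: [-180.0, 0.0, 76.2]
wrist_force: [-2.4, 1.2, -4.3]
opening: 0.014
grasp_force: 79.7
```

Emit:
send_rows(
  moves=[0, 0, -0.08, 0, 0, 0, 1, 0, 0, -0.08, 0, 0, 0, 1, 0, 0, 0, 0, 0, 0, 1],
)

```text
time: 11.25
ee_pos: [0.4999, 0.2474, 0.0387]
tcp_rot: [179.9, -0.1, 76.2]
wrist_force: [-8.7, -4.1, 19.4]
opening: 0.0141
grasp_force: 82.2
```

```bash
python3 - <<'E'
from h import *
np.set_printoptions(precision=4,suppress=True)
o=bot.get_obs();print(o["ee_pos"],o["wrist_force"],o["torque"])
c=bot.camera("wrist")
for m in bot.trace("wrist","marker_mid")[:1]:
  for z in(.034,.04,.046,.052):
    W=np.array([atz(c,p,z)[:2] for p in np.argwhere(m["region"])[::3,::-1].astype(float)])
    k=cv2.PCACompute2(W.astype(np.float32),None);a=k[1][0];s=(W-k[0][0])@a
    print(z,m["p"],m["extent"],k[0][0]+a*s.min(),k[0][0]+a*s.max(),np.degrees(np.arctan2(a[1],a[0])))
d=bot.camera("side");x,y=map(int,proj(d,[.5,.25,.04]))
save({"color":np.hstack([cv2.resize(c["color"][60:420,100:460],(400,400)),cv2.resize(d["color"][y-40:y+40,x-40:x+40],(400,400))])},"home.png")
E
```

```text
[0.4999 0.2474 0.0387] [-8.6586 -4.1105 19.4218] [-0.9365  1.9103 -0.0487]
0.034 0.94 [530.4, 335.6, 560.0, 378.7] [0.6197 0.1546] [0.6189 0.1798] 91.7767
0.04 0.94 [530.4, 335.6, 560.0, 378.7] [0.6155 0.1614] [0.6147 0.1856] 91.77665
0.046 0.94 [530.4, 335.6, 560.0, 378.7] [0.6112 0.1681] [0.6105 0.1913] 91.77667
0.052 0.94 [530.4, 335.6, 560.0, 378.7] [0.607  0.1749] [0.6063 0.1971] 91.77666
```

View pics/home.png

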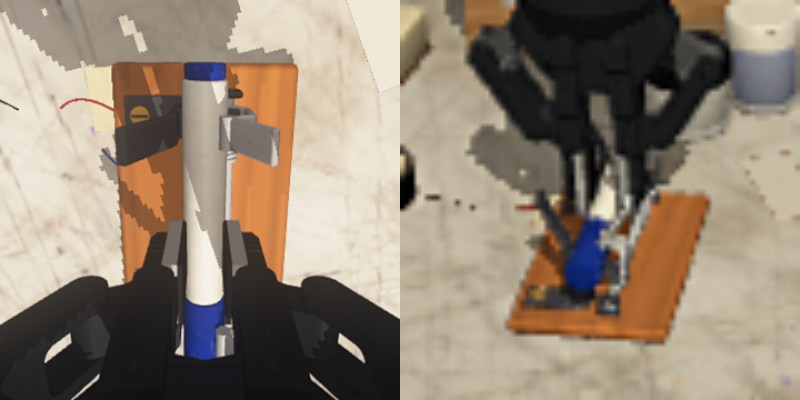

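The pen lies between cheeks and jaw at both forks, and the force jumped to 19 N at TCP z 0.0387, so it has bottomed out. I'll ease off, open and withdraw.

Emit:
send_rows(
  moves=[0, 0, 0.12, 0, 0, 0, 1, 0, 0, 0, 0, 0, 0, 0.3, 0, 0, 0, 0, 0, 0, 0.1, 0, 0, 0, 0, 0, 0, 0.1, 0, 0, 0, 0, 0, 0, 0.1],
)

```text
time: 12.02
ee_pos: [0.4994, 0.2475, 0.0388]
tcp_rot: [180.0, -0.0, 76.2]
wrist_force: [0.4, -0.3, 0.3]
opening: 0.0383
grasp_force: 0.0
```

Emit:
send_rows(
  moves=[0, 0, 0.4, 0, 0, 0, 0.1, 0, 0, 0.8, 0, 0, 0, 0.1, 0, 0, 1, 0, 0, 0, 0.1, 0, 0, 1, 0, 0, 0, 0.1, 0, 0, 1, 0, 0, 0, 0.1, 0, 0, 1, 0, 0, 0, 0.1, 0, 0, 0, 0, 0, 0, 0.1, 0, 0, 0, 0, 0, 0, 0.1],
)

```text
time: 13.02
ee_pos: [0.4991, 0.2474, 0.1683]
tcp_rot: [-180.0, 0.0, 76.3]
wrist_force: [-0.4, 0.4, 0.2]
opening: 0.0385
grasp_force: 0.0
```

```bash
python3 - <<'E'
from h import *
np.set_printoptions(precision=4,suppress=True)
o=bot.get_obs();print(o["ee_pos"],o["wrist_force"],o["opening"])
c=bot.camera("wrist");im=c["color"].copy()
S=np.array([.4995,.2495,.04]);t=np.radians(76.2);v=np.array([np.cos(t),np.sin(t),0]);u=np.array([v[1],-v[0],0])
for m in bot.trace("wrist","marker_mid")[:3]:
    W=np.array([atz(c,p,.04)[:2] for p in np.argwhere(m["region"])[::3,::-1].astype(float)])
    k=cv2.PCACompute2(W.astype(np.float32),None);a=k[1][0];s=(W-k[0][0])@a;mid=k[0][0]+a*(s.max()+s.min())/2
    print(m["p"],m["extent"],mid,np.ptp(s),np.degrees(np.arctan2(a[1],a[0])),"in clip x,y",(mid-S[:2])@u[:2],(mid-S[:2])@v[:2])
d=bot.camera("side");x,y=map(int,proj(d,S));b=d["color"].copy()
for g,q in((im,c),(b,d)):
    for e in(-.069,.069):
        for w in(-.009,.009): cv2.circle(g,tuple(int(round(i)) for i in proj(q,S+v*e+u*w)),1,(0,255,0),-1)
save({"color":np.hstack([cv2.resize(im[20:420,80:480],(400,400)),cv2.resize(b[y-40:y+40,x-40:x+40],(400,400))])},"end.png")
E
```

```text
[0.4991 0.2474 0.1683] [-0.4389  0.3587  0.1647] 0.038540608883338066
0.84 [272.0, 111.0, 296.4, 281.7] [0.4976 0.2487] 0.14139569905259036 75.91442 in clip x,y -0.001691929617788569 -0.0012030311028189658
0.83 [442.1, 182.3, 560.0, 274.7] [0.6701 0.1802] 0.11213229535027547 26.44358 in clip x,y 0.1822407958194811 -0.026579562176800256
```

View pics/end.png

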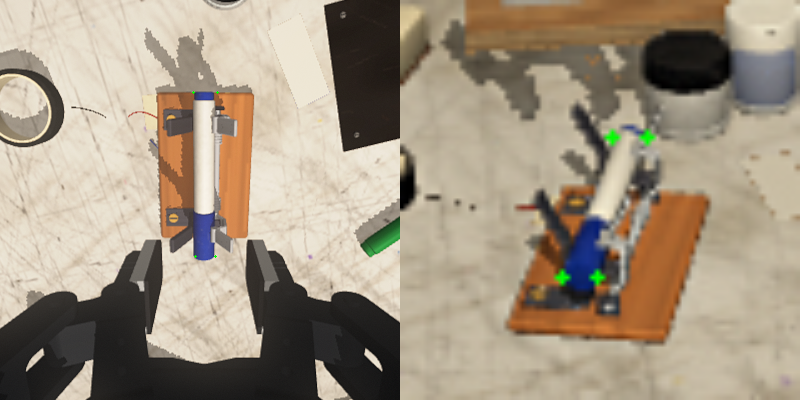

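The pen sits in both forks, matching the predicted home outline in both views (offsets under 2 mm, length 0.141 m measured at the seat height). The jaw is over it and the gripper is clear.

```bash
python3 -c "
from h import *
print(bot.job_done())"
```

```text
the job is handed in; nothing more can be done
None
```

I pushed the small blue-and-white felt marker down into the spring clip and let go. In the last pictures it lay in both forks under the jaw, within about 2 mm of the seat point across and along. The job is handed in at about 13 s; no verdict was returned, and I could not read the jaw angle directly.

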